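Hold the reagent bay cover open for a bottle change

ROBOT

A 6-joint arm with a two-finger parallel gripper is mounted at the origin on a cart in front of the work surface, level with it; the furniture and walls round the work are solid. World frame = base frame: x ahead of the robot, y to its left, z up, the work surface at z = 0. Lengths are in mm, angles in rad, forces in N, time in s.
With the tool pointing down it reaches from about 300 to 775 mm from the base axis. Payload 14.6 kg.
Tool frame: the origin (TCP) lies midway between the tips of the shut fingers; the grasp point (between the pads) lies 19 mm behind it; z points along the fingers, y is the line along which they close (so a half turn about z gives the same grasp; the last joint's range is limited). The gripper opens to 94 mm and grips with 3 to 60 N. Pads are 16 mm wide; open, the fingers measure 119 mm over their backs; the gripper's body (75 mm by 177 mm) begins 78 mm behind the grasp point.
Start: joints at [1.231, 0.3, 1.521, -0, 1.321, -0.067], TCP at [148.184, 529.652, 205.446] pointing down, gripper open.
Joint ranges: [-3.03, 3.03], [-0.79, 2.21], [0.23, 2.52], [-1.04, 4.18], [0, 3.07], [-2.55, 2.55]. Speed limits (rad/s): [2.22, 2.22, 2.57, 3.14, 3.14, 3.14].

INTERFACE

Orientations are given as [roll, pitch, yaw] about the fixed x, y, z axes, in that order (R = Rz(yaw) Ry(pitch) Rx(roll)).
In Python, from cell import manip gives the robot as it stands.
- The arm moves only by the shell command python3 -m creep 'ROWS' [OPENING] [FORCE]. ROWS is text: rows parted by semicolons, each of 6 numbers parted by spaces: the shift along the tool's x, y, z normalised to -1 to 1, where 1 is 4 cm, then the turn, a rotation vector about the tool's x, y, z normalised to -1 to 1, where 1 is pi rad. In form: dx dy dz ax ay az; .... A call has 1 to 20 rows; each row shifts and turns the commanded pose from where the row before left it, along the tool's axes as they then stand; what a row does not reach is not made up. A row lasts 1/8 s, in which the tool goes at most 62.5 mm and 10.7 degrees, less where a joint would pass 70% of its speed; a pose out of reach is approached as far as the arm can. A call with a number of a shift or a turn outside -1 to 1 is refused whole. A call with a gripper value outside its range is refused whole. OPENING is the closure, from 0 (fully open) to 1 (shut), set as the call begins (- or left out, the last holds). The fingers move at their own pace and stop on an object; FORCE is the grip in N (left out, the last holds). Time passes only in rows, so rows that do not move let the fingers close. It gives the time, the measured TCP pose, the force, the opening and the grip force at its end, in the units of the state.
- manip.read_state(): the state, without advancing time (a new reading comes with each control period).
- manip.camera(name): name is "scene" or "top" or "wrist"; returns a dict with "color" (400x640x3 uint8, red, green, blue), "range_z" (400x640 float32, mm along the optical axis (not along the pixel's ray), 0 where there is no reading), "camera_matrix" (3x3 intrinsics, pixels), "T" (4x4, takes a point from camera to world coordinates). Camera axes: x right, y down, z forward; pixel columns grow to the right and rows downward; lengths in mm; the calibration is good to about 2 mm. A picture is of the moment at which its call begins.
- manip.sign_off(): hands the job in; it is judged then, once.
The state is a dict: "clock": time; "joints": joint angles; "qd": joint speeds; "effort": joint torques, N m; "eef_pos": TCP position; "eef_rot": TCP orientation; "wrist_force": force on the tool from outside, world axes, zero at the start; "moment": the same for the moment, N m; "finger_gap": finger opening in mm; "finger_force": force on a finger pad.
Only numpy, scipy, OpenCV 4.12 (cv2) and the standard library are available. Lean on these libraries where they do the work, as an engineer would, in place of code of your own. Each camera call takes 0.05 s, during which the arm holds its last target. There are 200 camera calls.

TASK

Draw the reagent drawer of the white bench analyser smoothly out to its stop by the bar on its front, with the cover over the bottles still shut. Then lift the amber cover by its steel side bar, without letting it drop, and hold it open at 50 degrees so that a colleague can change a bottle: it has no stay and falls shut when let go, so finish with the fingers still holding the bar there and the drawer still fully out. Leave the things standing round the analyser where they are.

Things in the scene. Friction and masses are not known exactly. Their poses are not given: they have to be found in the camera images.
- analyser: White bench analyser, fixed, 180 deep x 300 wide x 160 mm high, with a tilted grey display console on the rear half of its roof (up to 205 mm). Origin on the worktop under the middle of its front face; x points into the analyser, y to its left seen from the robot, z up. The drawer front is 10 mm proud of that face, 284 mm wide, its top edge 152 mm above the worktop.
- reagent_drawer (a joint): How far the drawer is drawn out along the analyser's -x, in m: 0 shut, 0.110 at its stop. It stands shut or up to 30 mm ajar at the start. It slides with about 2 N friction and stays where it is left.
- drawer_handle (a point): Middle of the drawer's handle: a round steel bar 10 mm thick and 120 mm long along the analyser's y, 30 mm clear of the drawer front (bar axis to front face), 145 mm above the worktop, on two end posts. Moves with the drawer; axes as the analyser's.
- bay_cover (a joint): Opening angle of the amber cover in rad: 0 shut (level), 0.873 is 50 degrees, hinge stop at 1.31. Weighs about 0.27 kg, nearly frictionless, no spring, no stay: falls shut under its own weight from any angle.
- bay_cover_hinge (a point): Middle of the cover's hinge axis: level, along the analyser's x, 125 mm above the worktop, at the left (+y) edge of the white bottle bay in the drawer; moves with the drawer. Axes turn with the cover: x along the hinge, y from the free edge to the hinge. The framed cover is 105 (along x) x 157 x 8 mm; its free right edge swings up and to the left.
- cover_grip (a point): Middle of the cover's lifting bar: round steel, 10 mm thick, 88 mm long between its end arms, parallel to the hinge, 193 mm from the hinge axis, 36 mm beyond the cover's free right edge, 128 mm above the worktop when shut, free for 60 mm below. Inside the housing while the drawer is shut; with the drawer at its stop 55 mm in front of the housing and 55 mm behind the drawer front.
- cover_bar: The same steel lifting bar with its two arms, fixed to the cover. Origin 3 mm above the middle of the hinge axis when shut, axes as the cover's.
- tube_rack: Clear rack with capped tubes, 50 x 144 x 78 mm, at the right in front; origin under its middle. Bystander.
- tip_beaker: Clear plastic beaker, 109 mm wide, 118 mm high, at the right; origin under its middle. Bystander.
- wash_bottle: White wash bottle with red cap and bent spout, 101 x 62 x 185 mm, at the right at the back; origin under its middle. Bystander.
- timer: White kitchen-type timer, 66 x 62 x 20 mm, front of the worktop; origin under its middle. Bystander.
- tape_roll: Roll of cream tape lying flat, 104 x 102 x 25 mm, front left; origin under its middle. Bystander.
- stain_violet: Bottle with violet cap, 42 mm wide, 104 mm high, left edge of the worktop; origin under its middle. Bystander.
- stain_iodine: Brown bottle with brown cap, 42 mm wide, 102 mm high, left edge of the worktop; origin under its middle. Bystander.

How it is judged (in metres and radians):
On the way:
1. the drawer is drawn out to its stop (within 4 mm) with the cover still shut (value of joint reagent_drawer above 0.106 m and value of joint bay_cover below 0.07 rad), for 0.2 s.
At the end, for the whole second after the job is handed in: The drawer is out to within 6 mm of its stop, and through the last second the cover stands still at 50 degrees (between 45 and 55) with the fingers on its steel bar, bearing it (contact force over 0.4 N) (value of joint reagent_drawer above 0.104 m and value of joint bay_cover between 0.785 and 0.96 rad and velocity of joint bay_cover between -0.1 and 0.1 rad/s and contact force between cover_bar and the fingers above 0.4 N); the arm keeps its last pose, push and grip.
It fails at once if the cover is lifted (over 8 degrees) before the drawer is out (value of joint bay_cover above 0.14 rad and value of joint reagent_drawer below 0.1 m).
It fails at once if the drawer is jerked, faster than 0.4 m/s (velocity of joint reagent_drawer above 0.4 m/s).
It fails at once if the cover is let drop (closing faster than 2.5 rad/s) (velocity of joint bay_cover below -2.5 rad/s).
It fails at once if a thing standing round the analyser is moved by more than 30 mm (distance of any of tube_rack, tip_beaker, wash_bottle, timer, tape_roll, stain_violet, stain_iodine from where it was at the start of the episode above 0.03 m).
It also fails if it takes over 51 s, if anything falls off the work surface, if the arm or the gripper's body presses on something with over 40 N, if the wrist force passes 120 N, or if a joint passes its speed limit or range.

## Working session

There is one attempt and no reset: what is moved stays moved. The work goes in short steps, Python scripts to look and compute and a shell command to move; the robot and the scene stay as the last step left them, time stands still between calls to the robot, and variables do not carry over. Pictures are saved under pics/ and viewed, at most 10 in all, crops included, and the job is handed in when it is done.

```bash
ls; mkdir -p pics
python3 - <<'E'
from cell import manip
import cv2,numpy as np
for n in ["scene","top"]:
    c=manip.camera(n); np.savez(f"pics/{n}0.npz",**c)
    cv2.imwrite(f"pics/{n}0.png",c["color"][:,:,::-1]); print(n,c["camera_matrix"].round(1).tolist(),c["T"].round(3).tolist())
print(manip.read_state())
E
```

```text
pics
scene [[401.5, 0.0, 316.5], [0.0, 401.5, 202.3], [0.0, 0.0, 1.0]] [[0.609, -0.345, 0.714, -329.035], [-0.793, -0.252, 0.555, -664.795], [-0.011, -0.904, -0.427, 609.257], [0.0, 0.0, 0.0, 1.0]]
top [[484.7, 0.0, 318.8], [0.0, 484.7, 191.4], [0.0, 0.0, 1.0]] [[0.009, -0.988, 0.154, 309.154], [-1.0, -0.008, 0.005, 13.208], [-0.004, -0.154, -0.988, 1513.078], [0.0, 0.0, 0.0, 1.0]]
{'clock': 0.1, 'joints': array([ 1.23137419e+00,  3.00394794e-01,  1.52149753e+00,  3.72409998e-05,
        1.32069615e+00, -6.65790992e-02]), 'qd': array([ 0.00106818, -0.00267318,  0.00194224,  0.00188821, -0.00056   ,
       -0.00013276]), 'effort': array([-2.20247862e-04, -5.32645261e+01, -3.53285587e+01,  7.09613808e-02,
        2.35044491e-02, -3.09613677e-05]), 'eef_pos': array([148.11593319, 529.44697979, 204.96353125]), 'eef_rot': array([-3.14060144e+00, -1.02244999e-04,  2.86874033e+00]), 'wrist_force': array([0.22339957, 0.30436024, 1.26969367]), 'moment': array([-0.01306497, -0.00799788,  0.02211509]), 'finger_force': 0.0, 'finger_gap': 94.00711820755039}
```

View pics/scene0.png

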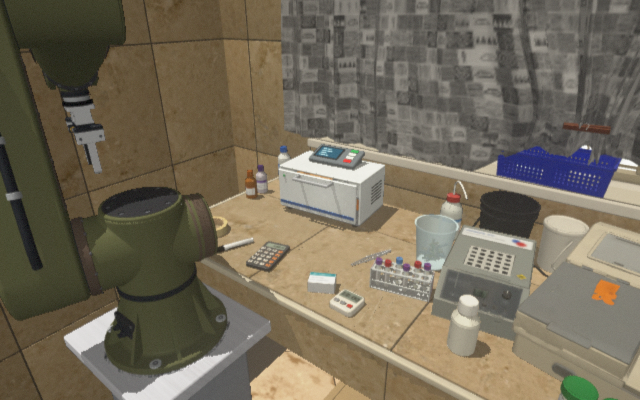

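View pics/top0.png

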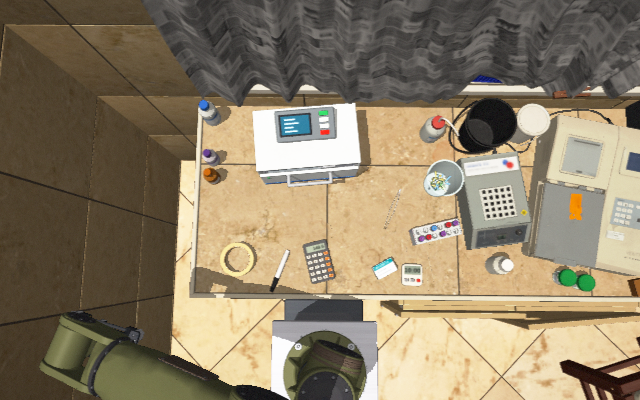

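The scene view shows the white analyser around (333,185). In the top view its roof spans about (255–360, 105–170), and the handle is a bar near (290–330, 178). Next I'll measure both from the depth images.

```bash
cat > h.py <<'E'
import numpy as np,cv2
def cloud(c):
    K=c["camera_matrix"];z=c["range_z"].astype(float);v,u=np.mgrid[:z.shape[0],:z.shape[1]]
    P=np.stack([(u-K[0,2])/K[0,0]*z,(v-K[1,2])/K[1,1]*z,z],-1)@c["T"][:3,:3].T+c["T"][:3,3]
    P[z==0]=np.nan; return P
E
python3 - <<'E'
import numpy as np,cv2
from h import cloud
c=np.load("pics/top0.npz");P=cloud(c)
Z=P[...,2]; roi=np.zeros(Z.shape,bool); roi[95:192,240:372]=1
m=roi&(abs(Z-160)<6)
pts=P[m][:,:2].astype(np.float32); r=cv2.minAreaRect(pts); print("roof",m.sum(),np.median(Z[m]),r,cv2.boxPoints(r).round(1).tolist())
for v in range(160,190,2): print(v,[ (P[v,u].round(0).tolist()) for u in (275,296,315,325,345)])
im=c["color"][150:195,240:375,::-1]; cv2.imwrite("pics/crop.png",cv2.resize(im,None,fx=5.9,fy=5.9,interpolation=cv2.INTER_CUBIC))
s=np.load("pics/scene0.npz");im=s["color"][140:230,265:395,::-1]; cv2.imwrite("pics/crop2.png",cv2.resize(im,None,fx=6,fy=6,interpolation=cv2.INTER_CUBIC))
E
```

```text
roof 4241 159.3580148669148 ((656.1051635742188, 57.69895935058594), (232.41275024414062, 299.9327697753906), 5.38020658493042) [[526.2999877929688, 196.10000610351562], [554.5, -102.5], [785.9000244140625, -80.69999694824219], [757.7000122070312, 217.89999389648438]]
160 [[610.0, 146.0, 162.0], [610.0, 86.0, 165.0], [610.0, 32.0, 164.0], [611.0, 3.0, 161.0], [612.0, -54.0, 158.0]]
162 [[605.0, 146.0, 159.0], [606.0, 86.0, 155.0], [605.0, 32.0, 162.0], [606.0, 3.0, 158.0], [607.0, -54.0, 157.0]]
164 [[598.0, 146.0, 161.0], [599.0, 86.0, 161.0], [599.0, 32.0, 162.0], [601.0, 3.0, 155.0], [628.0, -60.0, 31.0]]
166 [[592.0, 145.0, 165.0], [594.0, 86.0, 156.0], [594.0, 32.0, 156.0], [600.0, 3.0, 130.0], [621.0, -60.0, 32.0]]
168 [[587.0, 146.0, 161.0], [593.0, 87.0, 133.0], [593.0, 32.0, 133.0], [590.0, 3.0, 148.0], [591.0, -54.0, 150.0]]
170 [[587.0, 149.0, 129.0], [588.0, 87.0, 128.0], [584.0, 32.0, 152.0], [585.0, 3.0, 147.0], [586.0, -54.0, 144.0]]
172 [[580.0, 148.0, 134.0], [578.0, 86.0, 150.0], [580.0, 32.0, 144.0], [581.0, 3.0, 138.0], [585.0, -56.0, 117.0]]
174 [[572.0, 146.0, 1
[... 169 characters left out ...]
.0, 2.0, 75.0], [586.0, -59.0, 49.0]]
178 [[567.0, 150.0, 111.0], [573.0, 90.0, 79.0], [578.0, 33.0, 55.0], [580.0, 2.0, 49.0], [590.0, -62.0, -5.0]]
180 [[566.0, 152.0, 83.0], [572.0, 91.0, 52.0], [583.0, 34.0, -4.0], [583.0, 2.0, -4.0], [nan, nan, nan]]
182 [[566.0, 155.0, 49.0], [576.0, 94.0, -4.0], [550.0, 32.0, 145.0], [550.0, 3.0, 148.0], [577.0, -62.0, -2.0]]
184 [[568.0, 160.0, 0.0], [544.0, 86.0, 145.0], [544.0, 31.0, 145.0], [570.0, 2.0, -3.0], [570.0, -62.0, -3.0]]
186 [[562.0, 160.0, 0.0], [538.0, 86.0, 143.0], [563.0, 33.0, -1.0], [563.0, 2.0, -0.0], [564.0, -62.0, -4.0]]
188 [[556.0, 160.0, -2.0], [556.0, 93.0, 1.0], [556.0, 33.0, 2.0], [557.0, 2.0, -5.0], [557.0, -62.0, -1.0]]
```

View pics/crop.png

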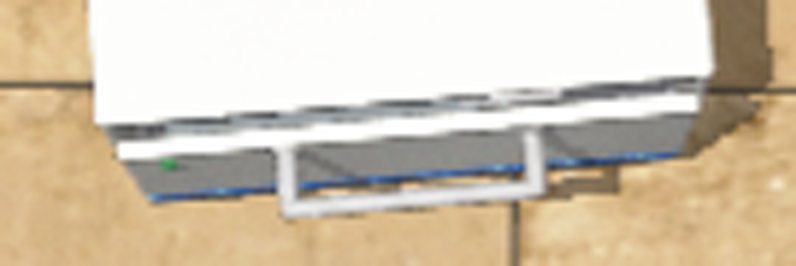

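View pics/crop2.png

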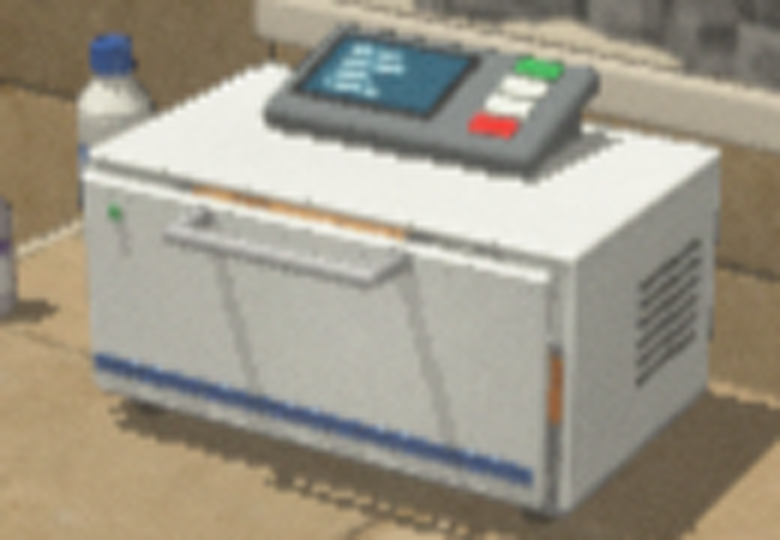

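The crops show the bar running from about (288,186) to (332,182) in the top image. The drawer is slightly ajar, with its white top rim visible in front of the roof edge. Now I'll measure the bar and the frame.

```bash
cat >> h.py <<'E'
def ray(c,uv,z):
    K=c["camera_matrix"];T=c["T"];uv=np.atleast_2d(uv).astype(float)
    d=np.c_[(uv-[K[0,2],K[1,2]])/[K[0,0],K[1,1]],np.ones(len(uv))]@T[:3,:3].T
    return T[:3,3]+d*((z-T[2,3])/d[:,2])[:,None]
E
python3 - <<'E'
import numpy as np,cv2
from h import *
c=np.load("pics/top0.npz");P=cloud(c);Z=P[...,2]
# bar: z 130..160, beyond front, columns between posts
pts=[]
for u in range(288,334):
    v=[v for v in range(179,190) if 130<Z[v,u]<165]
    if v: pts.append((u,np.mean(v),len(v)))
pts=np.array(pts);print(pts[[0,1,-2,-1]],len(pts))
W=ray(c,pts[:,:2],147)
vx,vy,x0,y0=cv2.fitLine(W[4:-4,:2].astype(np.float32),cv2.DIST_HUBER,0,.01,.01).ravel()
print("bar yaw",np.arctan2(-vx*np.sign(vy),abs(vy)),"ends",W[0],W[-1],"mid",(W[0]+W[-1])/2,"y-span",np.ptp(W[:,1]))
# roof edges, rotated frame
m=np.zeros(Z.shape,bool);m[105:170,245:372]=1;m&=(Z>153)&(Z<168)
Q=np.argwhere(m);R=ray(c,Q[:,::-1],160)
for a in (.085,.0939,.1):
    X=R[:,0]*np.cos(a)+R[:,1]*np.sin(a);Y=-R[:,0]*np.sin(a)+R[:,1]*np.cos(a)
    print(a,np.percentile(X,[.5,1,99.5]),np.percentile(Y,[.3,99.7]))
print("bar mid X", [((W[0]+W[-1])/2)[:2]@[np.cos(a),np.sin(a)] for a in (.085,.0939,.1)])
s=np.load("pics/scene0.npz")
# scene view check of the handle ends (axis) on z=145: pixels from crop2
e=np.array([[265+175/6,140+238/6],[265+372/6,140+275/6]]);print("scene ends",ray(s,e,145).round(1))
E
```

```text
[[288.  182.5   8. ]
 [289.  182.5   8. ]
 [331.  181.    5. ]
 [332.  181.    1. ]] 45
bar yaw 0.09439547 ends [547.59803436 108.7297529  147.        ] [552.99474099 -17.13673062 147.        ] mid [550.29638768  45.79651114 147.        ] y-span 125.86648352675888
0.085 [593.64390793 594.7564571  772.0951023 ] [-147.04132813  150.96569506]
0.0939 [593.73821733 594.60033428 772.30668589] [-153.13364181  144.7407055 ]
0.1 [593.38180726 594.37411148 772.57899758] [-157.14070549  140.4965506 ]
bar mid X [np.float64(552.1976562716688), np.float64(552.1661060713234), np.float64(552.1192200518523)]
scene ends [[536.8  94.2 145. ]
 [556.9 -16.5 145. ]]
```

```bash
python3 -m creep '-.53 -.5 0 0 0 0;-.53 -.5 0 0 0 0;-.53 -.5 0 0 0 0;-.53 -.5 0 0 0 0;-.53 -.5 0 0 0 0;-.53 -.5 0 0 0 0;-.53 -.5 0 0 0 0;-.53 -.5 0 0 0 0;-.53 -.5 0 0 0 0;-.53 -.5 0 0 0 0;0 0 0 0 0 .0548;0 0 0 0 0 .0548;0 0 0 0 0 .0548;0 0 0 0 0 .0548;0 0 0 0 0 .0548;0 0 0 0 0 .0548;0 0 0 0 0 .0548;0 0 0 0 0 0' .72 20
```

```text
clock: 2.35
eef_pos: [298.4, 279.8, 205.3]
eef_rot: [-3.141, 0.0, 1.665]
wrist_force: [-0.0, 0.9, 0.4]
finger_gap: 26.2
finger_force: 0.0
```

```bash
python3 -m creep '-.641 .56 0 0 0 0;-.641 .56 0 0 0 0;-.641 .56 0 0 0 0;-.641 .56 0 0 0 0;-.641 .56 0 0 0 0;-.641 .56 0 0 0 0;-.641 .56 0 0 0 0;-.641 .56 0 0 0 0;-.641 .56 0 0 0 0;-.641 .56 0 0 0 0;0 0 0 0 0 0;0 0 0 0 0 0'
python3 - <<'E'
from cell import manip
import cv2,numpy as np
c=manip.camera("wrist");np.savez("pics/w1.npz",**c);cv2.imwrite("pics/w1.png",c["color"][:,:,::-1])
from h import *
K=c["camera_matrix"];T=c["T"]
for p in ([545.5,45.5,145],[545.5,45.5,126]):
    q=np.linalg.inv(T)@[*p,1];print((K@q[:3]/q[2]).round(0))
print(T.round(2).tolist())
E
```

```text
clock: 3.85
eef_pos: [544.8, 45.7, 205.2]
eef_rot: [-3.141, -0.0, 1.666]
wrist_force: [-0.5, -0.8, 0.1]
finger_gap: 26.4
finger_force: 0.0
[317. 214.   1.]
[316. 208.   1.]
[[1.0, 0.09, 0.02, 537.97], [0.1, -0.96, -0.25, 117.86], [0.0, 0.25, -0.97, 383.87], [0.0, 0.0, 0.0, 1.0]]
```

View pics/w1.png

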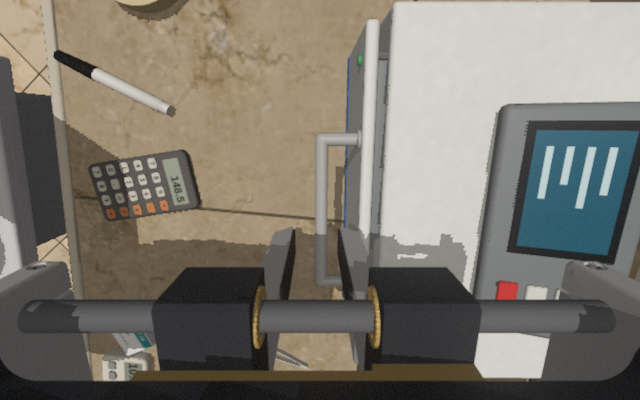

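In the wrist view the bar is at column ~322, rows 135–283, a little further from the robot than predicted (317). I'll shift 3 mm and descend.

```bash
python3 -m creep '0 .075 0 0 0 0;0 0 .33 0 0 0;0 0 .33 0 0 0;0 0 .33 0 0 0;0 0 .33 0 0 0;0 0 .33 0 0 0;0 0 .33 0 0 0;0 0 0 0 0 0;0 0 0 0 0 0'; python3 -m creep '0 0 0 0 0 0;0 0 0 0 0 0;0 0 0 0 0 0;0 0 0 0 0 0;0 0 0 0 0 0' 1 20
```

```text
clock: 5.03
eef_pos: [548.5, 45.7, 126.6]
eef_rot: [3.141, 0.0, 1.664]
wrist_force: [-0.3, -0.4, 1.0]
finger_gap: 26.0
finger_force: 0.0
clock: 5.65
eef_pos: [548.4, 45.7, 126.6]
eef_rot: [3.141, 0.0, 1.664]
wrist_force: [-0.0, 0.5, 4.4]
finger_gap: 9.4
finger_force: 20.0
```

```bash
python3 -m creep '0 -.1 0 0 0 0;0 -.2 0 0 0 0;0 -.2 0 0 0 0;0 -.2 0 0 0 0;0 -.2 0 0 0 0;0 -.2 0 0 0 0;0 -.2 0 0 0 0;0 -.2 0 0 0 0;0 -.2 0 0 0 0;0 -.2 0 0 0 0;0 -.2 0 0 0 0;0 -.2 0 0 0 0;0 -.2 0 0 0 0;0 -.1 0 0 0 0;0 0 0 0 0 0'; python3 -m creep '0 -.05 0 0 0 0;0 -.05 0 0 0 0;0 -.05 0 0 0 0;0 0 0 0 0 0;0 0 0 0 0 0'
```

```text
clock: 7.52
eef_pos: [445.3, 36.0, 126.6]
eef_rot: [3.139, 0.0, 1.664]
wrist_force: [8.3, -0.4, 0.1]
finger_gap: 9.1
finger_force: 20.0
clock: 8.15
eef_pos: [442.8, 35.7, 126.8]
eef_rot: [3.13, 0.0, 1.663]
wrist_force: [40.3, 4.5, -21.5]
finger_gap: 14.0
finger_force: 20.0
```

```bash
python3 -m creep '0 .05 0 0 0 0;0 .05 0 0 0 0;0 0 0 0 0 0;0 0 0 0 0 0'; python3 -m creep '0 0 0 0 0 0;0 0 0 0 0 0;0 0 0 0 0 0;0 0 0 0 0 0' .74
python3 - <<'E'
from cell import manip
print(manip.read_state()["wrist_force"])
E
```

```text
clock: 8.65
eef_pos: [445.3, 36.0, 126.7]
eef_rot: [3.134, 0.0, 1.663]
wrist_force: [25.5, 2.6, -9.8]
finger_gap: 9.0
finger_force: 20.0
clock: 9.15
eef_pos: [442.5, 35.8, 126.1]
eef_rot: [-3.141, -0.0, 1.664]
wrist_force: [-0.3, 0.2, 0.3]
finger_gap: 24.7
finger_force: 0.0
[-0.25921837  0.19752199  0.25398416]
```

```bash
python3 -m creep '0 0 -.3 0 0 0;0 0 -.4 0 0 0;0 0 -.5 0 0 0;0 0 -.6 0 0 0;0 0 -.7 0 0 0;0 0 -.7 0 0 0;0 0 -.7 0 0 0;-.5 -.5 0 0 0 0;-.7 -.5 0 0 0 0;-.7 -.5 0 0 0 0;-.7 0 0 0 0 0;0 0 0 0 0 0;0 0 0 0 0 0'
python3 - <<'E'
from cell import manip
import cv2,numpy as np
ims=[]
for n in ("wrist","top"):
    c=manip.camera(n);np.savez(f"pics/{n}2.npz",**c); ims.append(c["color"][:,:,::-1])
t=cv2.resize(ims[1][95:215,235:395],None,fx=4,fy=4,interpolation=cv2.INTER_CUBIC)[:,:]
cv2.imwrite("pics/w2.png",cv2.resize(ims[0],(480,300)))
a=cv2.resize(t,(480,360)); b=cv2.resize(ims[0],(320,200)); 
cv2.imwrite("pics/top2.png",t)
E
```

```text
clock: 10.78
eef_pos: [392.6, -72.8, 282.6]
eef_rot: [3.141, -0.0, 1.664]
wrist_force: [0.0, 0.2, -0.2]
finger_gap: 24.1
finger_force: 0.0
```

View pics/top2.png

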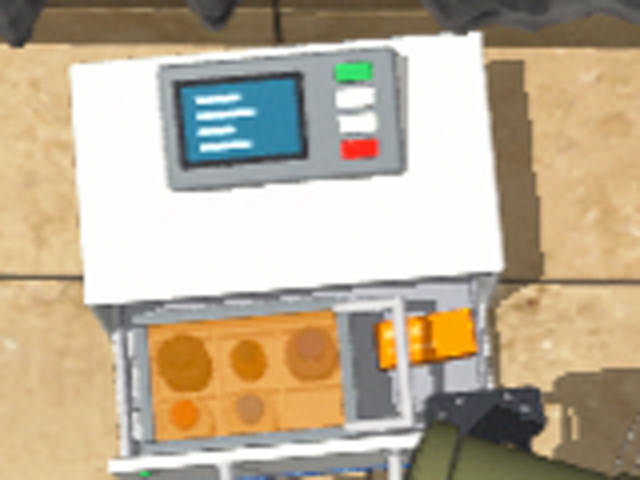

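View pics/w2.png

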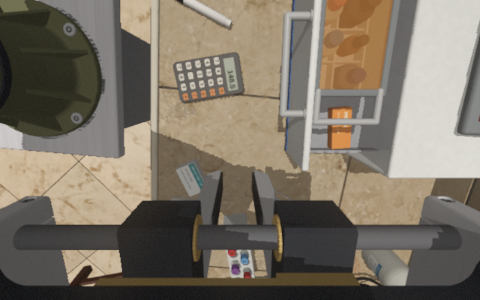

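The drawer is out and the amber cover is shut. The lifting bar runs from about (335,170) to (336,200) in the top image, and sits near (466,161) in the wrist image.

Run:
```python
from h import *
t=dict(np.load("pics/top2.npz"));w=dict(np.load("pics/wrist2.npz"))
def bright(c,r):  # bar = bright grey, low saturation; column/row centroid
    v0,v1,u0,u1=r;h=cv2.cvtColor(c["color"][v0:v1,u0:u1],cv2.COLOR_RGB2HSV);m=(h[...,1]<40)&(h[...,2]>150)
    return m
m=bright(t,(176,196,326,346));q=np.argwhere(m);print(len(q));
for v in range(0,20,4): print(v+176,326+np.flatnonzero(m[v]))
m2=bright(w,(150,172,440,496))
for u in range(0,56,8): print(u+440,150+np.flatnonzero(m2[:,u]))
a=.094
for n,c,e in (("top",t,[[335,170],[336.2,200.5],[335.7,185.2]]),("wrist",w,[[427,161],[508,161],[466,161]])):
    W=ray(c,e,128);print(n,W.round(1).tolist(),"X",(W[:,:2]@[np.cos(a),np.sin(a)]).round(1),"Y",(W[:,:2]@[-np.sin(a),np.cos(a)]).round(1))
```

```text
113
176 [334 335]
180 [334 335 336]
184 [335 336]
188 [332 333 334 335 336 337 338 339 340 341 342]
192 [333 334 335 336 337 338 339 340 341 342]
440 [159 160 161 162 163 164 165]
448 [159 160 161 162 163 164 165]
456 [159 160 161 162 163 164 165]
464 [159 160 161 162 163 164 165]
472 [159 160 161 162 163 164]
480 [150 151 152 153 154 155 156 158 159 160 161 162 163 164 165 168 169 170
 171]
488 [159 160 161 162 163 164 165]
top [[589.0, -26.1, 128.0], [499.4, -29.9, 128.0], [544.1, -28.3, 128.0]] X [583.9 494.4 539.1] Y [-81.3 -76.7 -79.3]
wrist [[510.9, -29.7, 128.0], [599.2, -21.5, 128.0], [553.4, -25.7, 128.0]] X [505.9 594.6 548.6] Y [-77.5 -77.6 -77.6]
```

```bash
python3 -m creep '0 0 0 0 0 .0556;0 0 0 0 0 .0556;0 0 0 0 0 .0556;0 0 0 0 0 .0556;0 0 0 0 0 .0556;0 0 0 0 0 .0556;0 0 0 0 0 .0556;0 0 0 0 0 .0556;0 0 0 0 0 .0556;0 0 0 0 0 0;.654 -.13 0 0 0 0;.654 -.13 0 0 0 0;.654 -.13 0 0 0 0;.654 -.13 0 0 0 0;.654 -.13 0 0 0 0;.654 -.13 0 0 0 0;0 0 .9 0 0 0;0 0 .9 0 0 0;0 0 0 0 0 0;0 0 0 0 0 0' .74
python3 - <<'E'
from cell import manip
from h import *
c=manip.camera("wrist");np.savez("pics/w3.npz",**c);cv2.imwrite("pics/w3.png",c["color"][:,:,::-1])
K=c["camera_matrix"];T=c["T"]
for p in ([545.9,-27.1,128],):
    q=np.linalg.inv(T)@[*p,1];print((K@q[:3]/q[2]).round(0))
E
```

```text
clock: 13.38
eef_pos: [546.6, -27.7, 211.9]
eef_rot: [3.141, -0.002, 0.094]
wrist_force: [-0.9, -0.1, 0.2]
finger_gap: 24.3
finger_force: 0.0
[316. 207.   1.]
```

View pics/w3.png

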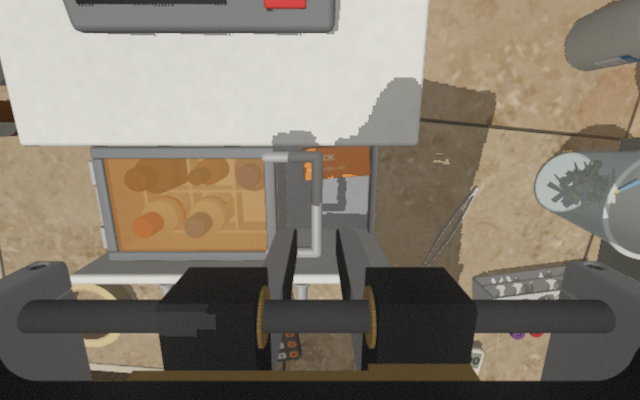

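The bar is at column ~317, rows 157–252, centred between the fingers and matching the prediction (316,207). Descending to grip.

```bash
python3 -m creep '0 0 .4 0 0 0;0 0 .4 0 0 0;0 0 .4 0 0 0;0 0 .4 0 0 0;0 0 .3 0 0 0;0 0 .3 0 0 0;0 0 .2 0 0 0;0 0 .15 0 0 0;0 0 0 0 0 0;0 0 0 0 0 0'; python3 -m creep '0 0 0 0 0 0;0 0 0 0 0 0;0 0 0 0 0 0;0 0 0 0 0 0;0 0 0 0 0 0' 1 12
```

```text
clock: 14.68
eef_pos: [546.3, -27.8, 108.6]
eef_rot: [3.141, -0.001, 0.092]
wrist_force: [-0.0, 0.2, 0.4]
finger_gap: 24.7
finger_force: 0.0
clock: 15.3
eef_pos: [546.2, -28.1, 108.4]
eef_rot: [3.141, -0.0, 0.092]
wrist_force: [0.7, -4.2, 2.8]
finger_gap: 9.5
finger_force: 12.0
```

```bash
python3 -m creep '0 -.01 -.21 0 0 0;0 -.015 -.21 0 0 0;0 -.03 -.209 0 0 0;0 -.032 -.209 0 0 0;0 -.046 -.205 0 0 0;0 -.052 -.205 0 0 0;0 -.064 -.2 0 0 0;0 -.069 -.2 0 0 0;0 -.082 -.193 0 0 0;0 -.086 -.193 0 0 0;0 0 0 0 0 0'
```

```text
clock: 16.68
eef_pos: [544.6, -9.3, 190.5]
eef_rot: [3.139, -0.001, 0.091]
wrist_force: [0.4, -10.2, 3.5]
finger_gap: 9.7
finger_force: 12.0
```

```bash
python3 -m creep '0 -.085 -.185 0 0 0;0 -.09 -.185 0 0 0;0 -.106 -.175 0 0 0;0 -.112 -.175 0 0 0;0 -.126 -.165 0 0 0;0 -.13 -.165 0 0 0;0 -.14 -.153 0 0 0;0 -.144 -.153 0 0 0;0 -.155 -.14 0 0 0;0 -.158 -.14 0 0 0;0 0 0 0 0 0;0 0 0 0 0 0;0 0 0 0 0 0'
python3 - <<'E'
from cell import manip
from h import *
ims=[]
for n in ("scene","top"):
    c=manip.camera(n);np.savez(f"pics/{n}4.npz",**c); ims.append(c["color"][:,:,::-1])
a=cv2.resize(ims[0][110:230,260:420],(560,420),interpolation=cv2.INTER_CUBIC);cv2.imwrite("pics/s4.png",a)
cv2.imwrite("pics/t4.png",cv2.resize(ims[1][95:215,235:395],(640,480)))
E
```

```text
clock: 18.3
eef_pos: [540.1, 40.3, 256.1]
eef_rot: [3.14, -0.002, 0.091]
wrist_force: [0.2, -8.7, 8.3]
finger_gap: 9.7
finger_force: 12.0
```

View pics/s4.png

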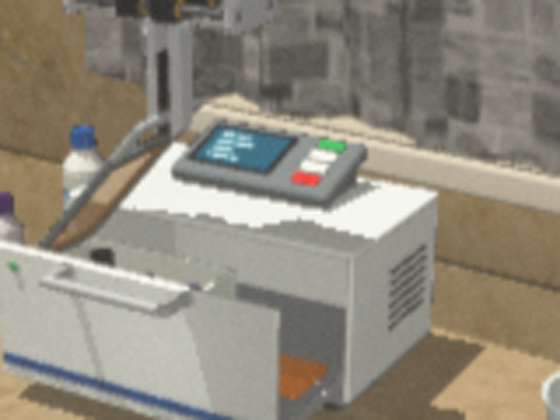

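The cover is up at about 50° (TCP rise of 148 mm and 69 mm to the left both agree), with the bar between the fingers and the drawer out. I'll relieve the radial strain slightly and check that the drawer hasn't moved.

```bash
python3 -m creep '0 .015 -.018 0 0 0;0 0 0 0 0 0;0 0 0 0 0 0;0 0 0 0 0 0'
python3 - <<'E'
from cell import manip
from h import *
a=np.load("pics/top2.npz")["color"];b=manip.camera("top")["color"]
# drawer rim / handle left part, seen in both pictures: shift along image rows
A,B=[cv2.cvtColor(x[196:222,262:292],cv2.COLOR_RGB2GRAY).astype(np.float32) for x in (a,b)]
print("shift px",cv2.phaseCorrelate(A,B))
# cover angle from scene depth: amber panel points
c=manip.camera("scene");P=cloud(c);h=cv2.cvtColor(c["color"],cv2.COLOR_RGB2HSV)
m=np.zeros(h.shape[:2],bool);m[145:182,272:308]=1;m&=(h[...,0]<20)&(h[...,1]>60)&(P[...,2]>140)&(P[...,2]<260)
Q=P[m];Y=Q[:,:2]@[-np.sin(.094),np.cos(.094)];k=np.polyfit(Y,Q[:,2],1);print(m.sum(),"angle",np.degrees(np.arctan(-k[0])))
E
```

```text
clock: 18.9
eef_pos: [540.0, 40.3, 256.2]
eef_rot: [3.141, -0.001, 0.092]
wrist_force: [1.2, -4.7, 4.8]
finger_gap: 9.7
finger_force: 12.0
shift px ((1.4898043911961825, -0.33227635295353863), 0.32444654394079137)
215 angle 48.95255435886467
```

```bash
python3 -c "
from cell import manip
print(manip.sign_off())"
```

```text
the job is handed in; nothing more can be done
None
```

I handed the job in with the drawer drawn out to its stop and the amber cover held open at about 50° (49–50° by my measurements), the fingers still gripping its bar; the hand-in did not report a verdict.

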